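Clear the weighing bench: sort bottles, weights and crucible into their trays

TASK

Sort the five loose weighing things into their trays: the two amber sample bottles into the blue tray and the two calibration weights into the dark wooden tray, one to each bay, and the white porcelain crucible into the square steel tray. Set each down upright and flat on its tray's floor, without dropping or knocking over any of them, and leave the white jar and the roll of tape where they are.

Things in the scene. Friction and masses are not known exactly. Their poses are not given: they have to be found in the camera images.
- bottle_red: loose upright amber glass sample bottle with a red cap and a white paper band; round, body 40 mm diameter, straight-sided up to 54 mm, cap 33 mm diameter from 60 mm up to the top at 74 mm; about 0.09 kg. Origin: centre of its underside, z up. Its sides can be gripped at any yaw
- bottle_yellow: loose upright amber glass sample bottle with a yellow cap and a white paper band; round, body 40 mm diameter, straight-sided up to 54 mm, cap 33 mm diameter from 60 mm up to the top at 74 mm; about 0.09 kg. Origin: centre of its underside, z up. Its sides can be gripped at any yaw
- weight_iron: loose upright dark grey iron calibration weight; round, body 38 mm diameter, straight-sided from the foot up to 44 mm, then a narrow neck and a 24 mm knob on top, 66 mm high in all; about 0.42 kg. Origin: centre of its underside, z up
- weight_steel: loose upright silver steel calibration weight; round, body 38 mm diameter, straight-sided from the foot up to 44 mm, then a narrow neck and a 24 mm knob on top, 66 mm high in all; about 0.4 kg. Origin: centre of its underside, z up
- crucible: loose upright white glazed porcelain crucible, its lid fixed on; round, 34 mm diameter at the foot, widening to 44 mm, straight-sided from 18 to 50 mm height, then a domed lid with a 14 mm knob, 67 mm high in all; about 0.08 kg. Origin: centre of its underside, z up
- bottle_tray: shallow blue plastic, white-floored tray, fixed to the bench, 80 mm (its x) by 155 mm (its y), rim 14 mm high, floor 4 mm thick, all walls 5 mm thick. A wall of the same height across the middle (at y = 0) makes two bays, each 70 by 70 mm inside, centred at x = 0, y = +38.75 mm and y = -38.75 mm. Origin: centre of its underside, level with the bench; z up
- weight_tray: shallow dark wooden, black-floored tray, fixed to the bench, 80 mm (its x) by 155 mm (its y), rim 14 mm high, floor 4 mm thick, all walls 5 mm thick. A wall of the same height across the middle (at y = 0) makes two bays, each 70 by 70 mm inside, centred at x = 0, y = +38.75 mm and y = -38.75 mm. Origin: centre of its underside, level with the bench; z up
- crucible_tray: shallow square steel tray, fixed to the bench, 84 by 84 mm, rim 14 mm high, walls 5 mm, floor 4 mm thick, 74 by 74 mm inside, one bay. Origin: centre of its underside, level with the bench; z up
- jar: bystander, loose: white plastic jar with a green lid, round, 51 mm diameter, 73 mm high. Leave it alone. Origin: centre of its underside
- tape: bystander, loose: flat-lying roll of blue tape, 60 mm outside, 38 mm inside diameter, 22 mm high. Leave it alone. Origin: centre of its underside
There are look-alikes about, which are no part of the job. What is meant by the bottle_tray is not purple, and is the larger of those in its own colour. Leave any pink look-alike of the weight_steel alone.

How it is judged:
By the outcome, as a careful person would: the job done as asked, in the order asked, and still so for the second after the job is handed in, with the robot touching nothing.
It also fails if it takes over 118 s, if anything falls off the work surface, if the arm or the gripper's body presses on something with over 40 N, if the wrist force passes 120 N, or if a joint passes its speed limit or range.

ROBOT

A 7-joint arm with a two-finger parallel gripper is mounted at the origin on the work surface. World frame = base frame: x ahead of the robot, y to its left, z up, the work surface at z = 0. Lengths are in m, angles in rad, forces in N, time in s.
With the tool pointing down it reaches from about 0.425 to 0.95 m from the base axis. Payload 4.7 kg.
Tool frame: the origin (TCP) lies midway between the tips of the shut fingers; the grasp point (between the pads) lies 19 mm behind it; z points along the fingers, y is the line along which they close (so a half turn about z gives the same grasp; the last joint's range is limited). The gripper opens to 85 mm and grips with 20 to 120 N. Pads are 22 mm wide; open, the fingers measure 114 mm over their backs; the gripper's body (76 mm by 85 mm) begins 54 mm behind the grasp point. The pads swing forward as they close: fully open they stand 13 mm farther back than shut.
Start: joints at [-1.279, 0.469, -0.049, 1.532, 0.024, 1.141, -0.082], TCP at [0.213, 0.641, 0.231] pointing down, gripper open.
Joint ranges: [-2.59, 2.59], [-0.33, 1.99], [-1.39, 1.29], [0.1, 2.45], [-1.04, 4.18], [0.21, 1.99], [-2.66, 2.66]. Speed limits (rad/s): [2.57, 2.57, 3.14, 3.14, 3.14, 3.14, 3.14].

INTERFACE

Orientations are given as a rotation vector (axis times angle).
In Python, from rig import readout, cams, hand_in gives the robot as it stands. The module is installed in compiled form; this text tells all that it offers.
- The arm moves only by the tool move_arm, never from a script. Its arguments are lists of equal length, an entry for each row: "linear": the shift along the tool's x, y, z as a fraction of full scale, a list of three; "turn": the turn, a rotation vector about the tool's x, y, z as a fraction of full scale, a list of three; "claw": the opening, from -1 (shut) to 1 (fully open). In form: {"linear": [[x, y, z], ...], "turn": [[rx, ry, rz], ...], "claw": [claw, ...]}. A call has 1 to 20 rows; each row shifts and turns the commanded pose from where the row before left it, along the tool's axes as they then stand; what a row does not reach is not made up. Full scale, the value 1, is 0.12 m for a shift and 0.12 rad for a turn. A row lasts 1/10 s, in which the tool goes at most 50 mm and 8.59 degrees, less where a joint would pass 70% of its speed; a pose out of reach is approached as far as the arm can. A call with a number of a shift or a turn outside -1 to 1 is refused whole. A call with a gripper value outside its range is refused whole. The fingers move at their own pace and stop on an object; "force" is the grip in N (left out, the last holds). Time passes only in rows, so rows that do not move let the fingers close. It gives the time, the measured TCP pose, the force, the opening and the grip force at its end, in the units of the state.
- readout.get_state(): the state, without advancing time (a new reading comes with each control period).
- cams.capture(name): name is "scene" or "top" or "wrist"; returns a dict with "image" (420x560x3 uint8, red, green, blue), "intrinsics" (3x3 intrinsics, pixels), "extrinsics" (4x4, takes a point from world to camera coordinates). Camera axes: x right, y down, z forward; pixel columns grow to the right and rows downward; lengths in m; the calibration is good to about 2 mm. A picture is of the moment at which its call begins. There is no depth.
- hand_in(): hands the job in; it is judged then, once.
The state is a dict: "t": time; "joint_pos": joint angles; "dq": joint speeds; "joint_efforts": joint torques, N m; "ee_pos": TCP position; "eef_rot": TCP orientation; "wrist_force": force on the tool from outside, world axes, zero at the start; "ft_torque": the same for the moment, N m; "gripper_width": finger opening in m; "grasp_force": force on a finger pad.
Only numpy, scipy, OpenCV 4.12 (cv2) and the standard library are available. Lean on these libraries where they do the work, as an engineer would, in place of code of your own. Each camera call takes 0.05 s, during which the arm holds its last target. There are 200 camera calls.

## Working session

There is one attempt and no reset: what is moved stays moved. The work goes in short steps, Python scripts to look and compute and a tool call to move; the robot and the scene stay as the last step left them, time stands still between calls to the robot, and variables do not carry over. Pictures are saved under pics/ and viewed, at most 14 in all, crops included, and the job is handed in when it is done.

Besides the shell and the picture viewer there is one more tool, called after "Request:" by a JSON object that holds its "name" and its "arguments", one argument or row to a line. move_arm: Moves the arm, as the interface text tells. Its arguments: {"type":"object","properties":{"linear":{"type":"array"},"turn":{"type":"array"},"claw":{"type":"array"},"force":{"type":"number"}},"required":["linear","turn","claw"]}

```bash
mkdir -p pics
python3 - <<'E'
from rig import readout,cams
import cv2,pickle
s=readout.get_state();print(s)
d={}
for n in("top","scene"):
    c=cams.capture(n);d[n]=c;cv2.imwrite(f"pics/{n}0.png",cv2.resize(c["image"][:,:,::-1],(800,600),interpolation=cv2.INTER_CUBIC));print(n,c["intrinsics"],c["extrinsics"])
pickle.dump(d,open("c0.pkl","wb"))
E
```

```text
{'t': 0.0, 'joint_pos': array([-1.27890419,  0.46942891, -0.04858355,  1.53370948,  0.02408905,
        1.14099694, -0.08231544]), 'dq': array([-0.00074649, -0.00073096, -0.00071911,  0.00188563,  0.00104345,
       -0.00126612,  0.00103664]), 'joint_efforts': array([-2.35825501e-04, -5.10299635e+01, -4.68709634e-02, -2.37722093e+01,
        1.06342445e-02,  7.46630161e-03, -4.53307578e-06]), 'ee_pos': array([0.21264709, 0.6400054 , 0.23026324]), 'eef_rot': array([-5.01699055e-01, -3.10102429e+00,  3.05036288e-03]), 'wrist_force': array([ 0.27582328,  0.13905314, -0.28696395]), 'ft_torque': array([ 0.00334913,  0.07405506, -0.01790714]), 'grasp_force': 0.0, 'gripper_width': 0.08546646703152955}
top [[496.14512918   0.         280.29047271]
 [  0.         496.14512918 207.37437746]
 [  0.           0.           1.        ]] [[-2.68628625e-02 -9.99636679e-01 -2.21263766e-03  2.54110714e-02]
 [-9.95726142e-01  2.69532992e-02 -8.83344159e-02  5.69832645e-01]
 [ 8.83619601e-02 -1.69734103e-04 -9.96088417e-01  1.09749480e+00]
 [ 0.00000000e+00  0.00000000e+00  0.00000000e+00  1.00000000e+00]]
scene [[382.2224506    0.         279.13113983]
 [  0.         382.2224506  217.94780436]
 [  0.           0.           1.        ]] [[-4.83269333e-03  9.99978334e-01  4.46947180e-03  1.96376813e-02]
 [ 8.23088258e-01  6.51598051e-03 -5.67876098e-01 -4.63428571e-01]
 [-5.67892917e-01  9.34398729e-04 -8.23101914e-01  1.18027678e+00]
 [ 0.00000000e+00  0.00000000e+00  0.00000000e+00  1.00000000e+00]]
```

View pics/top0.png

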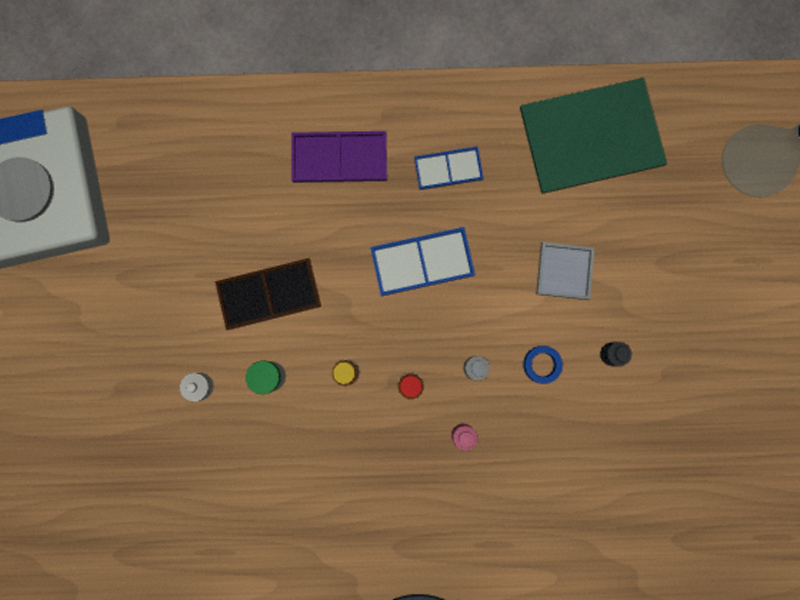

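View pics/scene0.png

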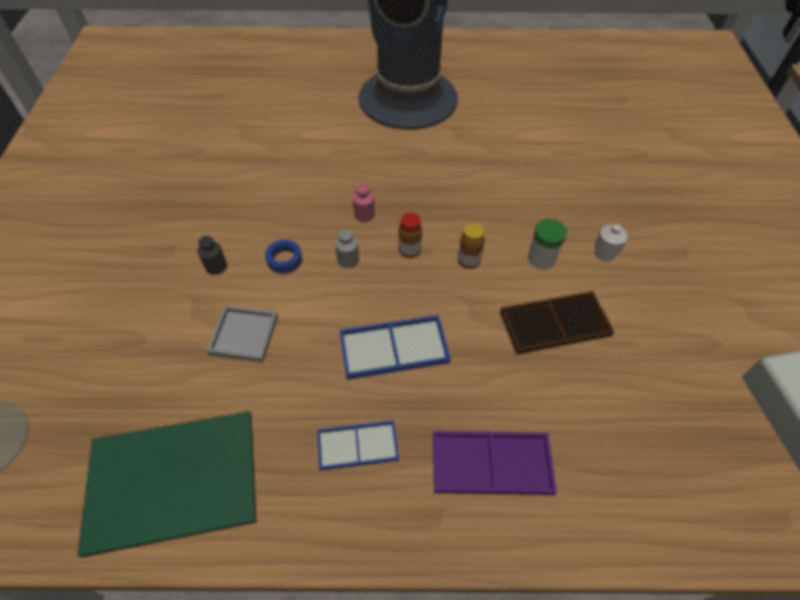

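Run:
```python
import pickle,cv2,numpy as np
d=pickle.load(open("c0.pkl","rb"));im=d["top"]["image"][:,:,::-1]
out=np.zeros((600,800,3),np.uint8)
for i,(u,v) in enumerate([(136,271),(241,261),(288,270),(334,258),(432,248)]):
    out[:160,i*160:(i+1)*160]=cv2.resize(im[v-16:v+16,u-16:u+16],(160,160),interpolation=cv2.INTER_CUBIC);print(u-16,v-16)
for i,(u,v) in enumerate([(188,206),(296,183),(396,190)]):
    out[170:170+216,i*266:i*266+264]=cv2.resize(im[v-36:v+36,u-44:u+44],(264,216),interpolation=cv2.INTER_CUBIC);print(u-44,v-36)
ims=d["scene"]["image"][:,:,::-1]
for i,(u,v) in enumerate([(427,170),(331,172),(287,165),(243,173),(148,178)]):
    out[400:600,i*160:(i+1)*160]=cv2.resize(ims[v-20:v+20,u-16:u+16],(160,200),interpolation=cv2.INTER_CUBIC);print(u-16,v-20)
cv2.imwrite("pics/crop.png",out)
```

```text
120 255
225 245
272 254
318 242
416 232
144 170
252 147
352 154
411 150
315 152
271 145
227 153
132 158
```

View pics/crop.png

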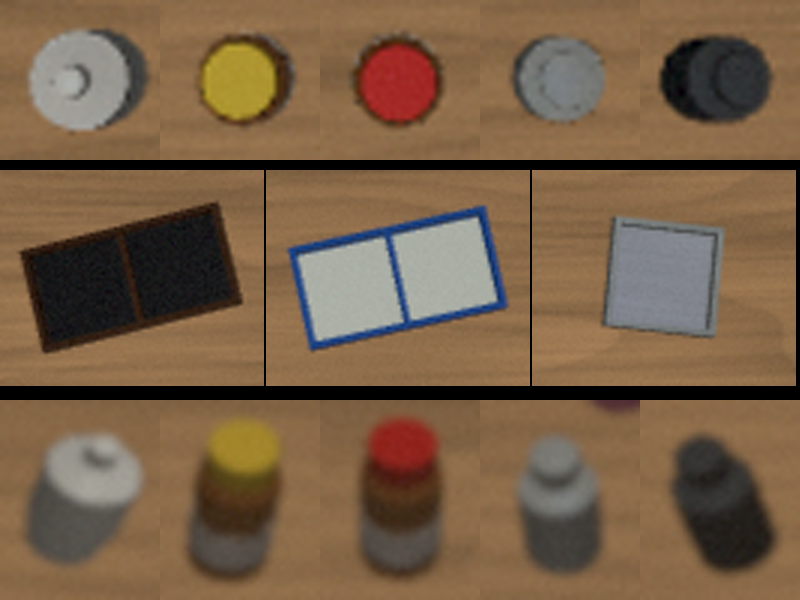

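```bash
cat > h.py <<'E'
import numpy as np
def back(c,u,v,z):
    K,E=c["intrinsics"],c["extrinsics"];R,t=E[:3,:3],E[:3,3]
    o=-R.T@t;d=R.T@np.linalg.solve(K,[u,v,1.]);return (o+d*(z-o[2])/d[2])[:2]
def proj(c,p):
    q=c["intrinsics"]@(c["extrinsics"]@np.r_[p,1.])[:3];return q[:2]/q[2]
E
python3 - <<'E'
from h import *
import pickle
d=pickle.load(open("c0.pkl","rb"));T,S=d["top"],d["scene"]
for n,a,b,z in[("cruc",(133.6,271.4),(432,160),.067),("yel",(240.6,261.4),(332,161),.074),("red",(288,270.6),(287.6,153.6),.074),("steel",(335.8,258),(242.2,163),.066),("iron",(436.4,248),(144,168),.066)]:
    p=back(T,*a,z);print(n,p.round(4),back(S,*b,z).round(4),"r",np.hypot(*p).round(3))
print("jar",back(T,184,264,.073),"tape",back(T,380,255,.022),"pink",back(T,326,306,.066))
for n,cs,x0,o in[("wt",[(21,252),(219,203),(242,303),(44,352)],0,(144,170)),("bt",[(288,248),(486,206),(507,306),(312,350)],266,(252,147)),("ct",[(613,217),(724,228),(716,336),(603,327)],532,(352,154))]:
    P=np.array([back(T,(u-x0)/3+o[0],(v-170)/3+o[1],.014) for u,v in cs]);c=P.mean(0)
    yv=((P[0]-P[1])+(P[3]-P[2]))/2;L=np.hypot(*yv);xv=((P[0]-P[3])+(P[1]-P[2]))/2;yv/=L
    print(n,c.round(4),"L",L.round(4),np.hypot(*xv).round(4),"yaw",np.arctan2(-yv[0],yv[1]).round(3),"bays",(c+yv*.03875).round(4),(c-yv*.03875).round(4),np.hypot(*c).round(3))
E
```

```text
cruc [0.4367 0.3298] [0.446 0.331] r 0.547
yel [0.452  0.0982] [0.4577 0.1011] r 0.463
red [ 0.4298 -0.0028] [0.4357 0.0015] r 0.43
steel [ 0.4537 -0.1069] [ 0.4582 -0.1014] r 0.466
iron [ 0.4694 -0.3252] [ 0.4752 -0.3202] r 0.571
jar [0.44974108 0.21984001] tape [ 0.45702174 -0.2112721 ] pink [ 0.35201139 -0.08214248]
wt [0.5807 0.2213] L 0.155 0.0788 yaw 0.217 bays [0.5723 0.2591] [0.5891 0.1834] 0.621
bt [ 0.627  -0.0278] L 0.1541 0.0798 yaw 0.19 bays [0.6197 0.0103] [ 0.6343 -0.0658] 0.628
ct [ 0.605  -0.2561] L 0.0857 0.0843 yaw -0.117 bays [ 0.6095 -0.2177] [ 0.6005 -0.2946] 0.657
```

Request:
{"name": "move_arm", "arguments": {
  "linear": [
    [0, 0, 0],
    [0, 0, 0],
    [0, 0, 0],
    [-0.15, -0.37, 0],
    [-0.15, -0.37, 0],
    [-0.15, -0.37, 0],
    [-0.15, -0.37, 0],
    [-0.15, -0.37, 0],
    [-0.15, -0.37, 0],
    [-0.15, -0.37, 0],
    [-0.15, -0.37, 0],
    [-0.15, -0.37, 0],
    [-0.15, -0.37, 0],
    [-0.15, -0.37, 0],
    [-0.15, -0.37, 0],
    [-0.15, -0.37, 0],
    [0, 0, 0]
  ],
  "turn": [
    [0, 0, -0.891],
    [0, 0, -0.891],
    [0, 0, -0.891],
    [0, 0, 0],
    [0, 0, 0],
    [0, 0, 0],
    [0, 0, 0],
    [0, 0, 0],
    [0, 0, 0],
    [0, 0, 0],
    [0, 0, 0],
    [0, 0, 0],
    [0, 0, 0],
    [0, 0, 0],
    [0, 0, 0],
    [0, 0, 0],
    [0, 0, 0]
  ],
  "claw": [1, 1, 1, 1, 1, 1, 1, 1, 1, 1, 1, 1, 1, 1, 1, 1, 1]
}}

```text
t: 1.8
ee_pos: [0.4483, 0.0568, 0.2314]
eef_rot: [0.018, 3.14, -0.003]
wrist_force: [-0.2, 0.8, 0.2]
gripper_width: 0.0856
grasp_force: 0.0
```

```bash
cat > snap.py <<'E'
import sys,cv2,pickle
from rig import readout,cams
from h import *
from scipy.spatial.transform import Rotation as Ro
s=readout.get_state();print("t",round(s["t"],2),"tcp",s["ee_pos"].round(4),"rot",s["eef_rot"].round(4),"w",round(s["gripper_width"],4),"q",s["joint_pos"].round(2))
c=cams.capture(sys.argv[1]);pickle.dump(c,open(sys.argv[2]+".pkl","wb"))
cv2.imwrite(f"pics/{sys.argv[2]}.png",cv2.resize(c["image"][:,:,::-1],(800,600),interpolation=cv2.INTER_CUBIC))
pts=dict(yel=(.452,.0982,.074),red=(.4298,-.0028,.074),steel=(.4537,-.1069,.066),iron=(.4694,-.3252,.066),cruc=(.4367,.3298,.067),wb1=(.5723,.2591,.004),wb2=(.5891,.1834,.004),bb1=(.6197,.0103,.004),bb2=(.6343,-.0658,.004),ct=(.605,-.2561,.004))
for n,p in pts.items():
    q=proj(c,np.array(p))*800/560
    if 0<q[0]<800 and 0<q[1]<600:print(n,q.round(0))
E
python3 snap.py wrist w1
```

```text
t 1.8 tcp [0.4483 0.0568 0.2314] rot [ 0.0183  3.1405 -0.0034] w 0.0856 q [-0.46  0.1   0.25  2.05 -0.03  1.    1.37]
yel [461. 285.]
red [315. 255.]
steel [175. 287.]
cruc [789. 258.]
wb1 [620. 388.]
wb2 [538. 405.]
bb1 [356. 435.]
bb2 [279. 448.]
ct [ 78. 424.]
```

View pics/w1.png

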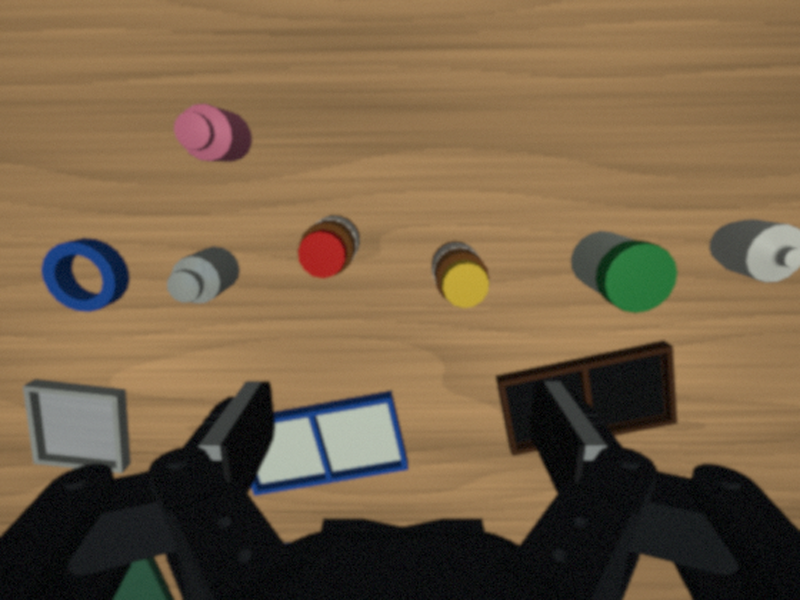

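Run:
```python
from h import *
import pickle
c=pickle.load(open("w1.pkl","rb"));b=lambda u,v,z:back(c,u*.7,v*.7,z)
for n,u,v,z in[("red",323,253,.074),("yel",465,285,.074),("steel",186,283,.066),("cruc",789,258,.067)]:print(n,b(u,v,z).round(4))
for n,cs in[("wt",[(669,343),(497,377),(512,453),(676,422)]),("ct",[(27,381),(127,390),(129,471),(33,462)])]:
    P=np.array([b(u,v,.014) for u,v in cs]);print(n,P.mean(0).round(4),[np.hypot(*(P[i]-P[i-1])).round(4) for i in range(4)])
A=b(391,392,.014);B=b(408,467,.014);m=(A+B)/2;y=np.array([-np.sin(.19),np.cos(.19)]);print("bt",np.hypot(*(A-B)),"c",m-y*.0775,"bays",m-y*.03875,m-y*.11625)
print(c["extrinsics"].round(3))
```

```text
red [0.4283 0.0028]
yel [0.4522 0.1011]
steel [ 0.4506 -0.0988]
cruc [0.437  0.3298]
wt [0.5788 0.2253] [np.float64(0.0819), np.float64(0.1524), np.float64(0.0824), np.float64(0.1539)]
ct [ 0.6023 -0.2471] [np.float64(0.0879), np.float64(0.0893), np.float64(0.0887), np.float64(0.0911)]
bt 0.0824054860915284 c [ 0.62370558 -0.02324951] bays [0.6163873  0.01480316] [ 0.63102386 -0.06130217]
[[ 0.012  1.    -0.001 -0.062]
 [ 0.955 -0.011  0.297 -0.465]
 [ 0.297 -0.005 -0.955  0.248]
 [ 0.     0.     0.     1.   ]]
```

Request:
{"name": "move_arm", "arguments": {
  "linear": [
    [-0.04, 0.364, 0],
    [0, 0, 0.38],
    [0, 0, 0.38],
    [0, 0, 0.38],
    [0, 0, 0.38],
    [0, 0, 0.2],
    [0, 0, 0.1],
    [0, 0, 0]
  ],
  "turn": [
    [0, 0, -0.097],
    [0, 0, 0],
    [0, 0, 0],
    [0, 0, 0],
    [0, 0, 0],
    [0, 0, 0],
    [0, 0, 0],
    [0, 0, 0]
  ],
  "claw": [1, 1, 1, 1, 1, 1, 1, 1],
  "force": 30
}}

```text
t: 2.65
ee_pos: [0.4504, 0.1079, 0.0117]
eef_rot: [0.021, -3.138, 0.001]
wrist_force: [-0.2, -0.9, -0.7]
gripper_width: 0.0856
grasp_force: 0.0
```

Request:
{"name": "move_arm", "arguments": {
  "linear": [
    [-0.015, -0.055, 0],
    [0, 0, 0],
    [0, 0, 0]
  ],
  "turn": [
    [0, 0, 0],
    [0, 0, 0],
    [0, 0, 0]
  ],
  "claw": [1, 1, 1]
}}

```text
t: 2.95
ee_pos: [0.4545, 0.1005, 0.0142]
eef_rot: [-0.017, 3.139, 0.002]
wrist_force: [0.2, -0.0, -0.1]
gripper_width: 0.0855
grasp_force: 0.0
```

```bash
python3 snap.py wrist w2
```

```text
t 2.95 tcp [0.4545 0.1005 0.0142] rot [-1.7000e-02  3.1388e+00  1.6000e-03] w 0.0855 q [-0.43  0.46  0.15  2.21 -0.15  0.48  1.42]
yel [391. 506.]
```

View pics/w2.png

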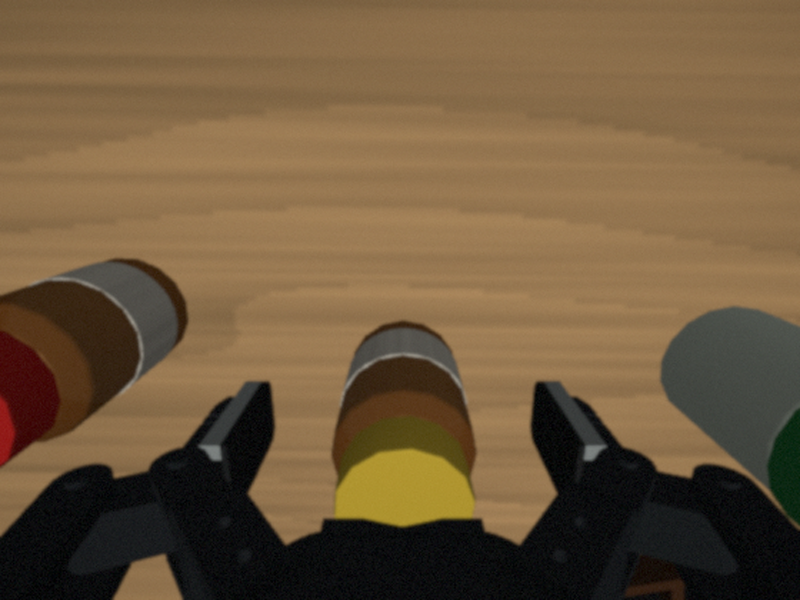

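The yellow bottle stands centred between the open pads (column ~403), so I can close on it.

Request:
{"name": "move_arm", "arguments": {
  "linear": [
    [0, 0, 0],
    [0, 0, 0],
    [0, 0, 0],
    [0, 0, 0],
    [0, 0, 0],
    [0, 0, 0],
    [0, 0, 0],
    [0, 0, 0]
  ],
  "turn": [
    [0, 0, 0],
    [0, 0, 0],
    [0, 0, 0],
    [0, 0, 0],
    [0, 0, 0],
    [0, 0, 0],
    [0, 0, 0],
    [0, 0, 0]
  ],
  "claw": [-1, -1, -1, -1, -1, -1, -1, -1],
  "force": 30
}}

```text
t: 3.8
ee_pos: [0.4535, 0.1007, 0.0132]
eef_rot: [-0.018, 3.141, 0.001]
wrist_force: [-1.4, -0.2, 6.2]
gripper_width: 0.0397
grasp_force: 30.0
```

Request:
{"name": "move_arm", "arguments": {
  "linear": [
    [0, 0, -0.15],
    [0, 0, -0.3],
    [0, 0, -0.3],
    [-0.14, -0.07, 0],
    [-0.25, -0.13, 0],
    [-0.28, -0.15, 0],
    [-0.28, -0.15, 0],
    [-0.25, -0.13, 0],
    [-0.175, -0.095, 0],
    [0, 0, 0],
    [0, 0, 0]
  ],
  "turn": [
    [0, 0, 0],
    [0, 0, 0],
    [0, 0, 0],
    [0, 0, 0],
    [0, 0, 0],
    [0, 0, 0],
    [0, 0, 0],
    [0, 0, 0],
    [0, 0, 0],
    [0, 0, 0],
    [0, 0, 0]
  ],
  "claw": [-1, -1, -1, -1, -1, -1, -1, -1, -1, -1, -1]
}}

```text
t: 4.9
ee_pos: [0.6187, 0.0152, 0.1019]
eef_rot: [0.017, -3.139, 0.0]
wrist_force: [-1.2, -0.1, -1.3]
gripper_width: 0.0398
grasp_force: 30.6
```

```bash
python3 snap.py wrist w3
```

```text
t 4.9 tcp [0.6187 0.0152 0.1019] rot [ 1.7300e-02 -3.1394e+00  1.0000e-04] w 0.0398 q [-0.25  0.52  0.22  1.8  -0.15  0.84  1.62]
wb2 [706. 259.]
bb1 [393. 308.]
bb2 [262. 331.]
```

View pics/w3.png

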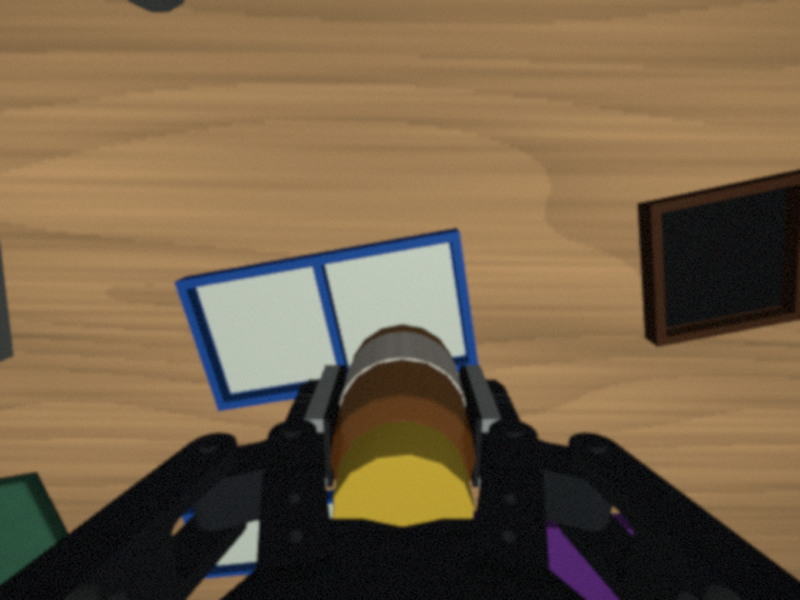

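Run:
```python
from h import *
import pickle
c=pickle.load(open("w3.pkl","rb"));b=lambda u,v,z:back(c,u*.7,v*.7,z)
A,B,D=b(459,230,.014),b(218,410,.014),b(178,280,.014);m=(A+B)/2
y=(A-D)/np.hypot(*(A-D));print(np.hypot(*(A-D)),np.hypot(*(B-D)),m,m+y*.03875,m-y*.03875,np.arctan2(-y[0],y[1]))
W=b(639,205,.014),b(657,345,.014);print("wt end",W,np.hypot(*(W[0]-W[1])))
```

```text
0.15250749492968577 0.07997155355125232 [ 0.62692251 -0.02381059] [0.61969749 0.01425989] [ 0.63414752 -0.06188108] 0.18754966362006528
wt end (array([0.55946931, 0.13630537]), array([0.63653515, 0.15949487])) 0.08047916682074538
```

Request:
{"name": "move_arm", "arguments": {
  "linear": [
    [0, 0, 0.2],
    [0, 0, 0.25],
    [0, 0, 0.15],
    [0, 0, 0.08],
    [0, 0, 0.02],
    [0, 0, 0],
    [0, 0, 0]
  ],
  "turn": [
    [0, 0, 0],
    [0, 0, 0],
    [0, 0, 0],
    [0, 0, 0],
    [0, 0, 0],
    [0, 0, 0],
    [0, 0, 0]
  ],
  "claw": [-1, -1, -1, -1, -1, -1, -1]
}}

```text
t: 5.65
ee_pos: [0.6202, 0.0156, 0.02]
eef_rot: [-0.019, 3.14, 0.0]
wrist_force: [-0.1, 0.2, -0.8]
gripper_width: 0.039
grasp_force: 30.6
```

Request:
{"name": "move_arm", "arguments": {
  "linear": [
    [0, 0, 0.008],
    [0, 0, 0.008],
    [0, 0, 0]
  ],
  "turn": [
    [0, 0, 0],
    [0, 0, 0],
    [0, 0, 0]
  ],
  "claw": [-1, -1, -1]
}}

```text
t: 5.95
ee_pos: [0.6196, 0.0154, 0.0172]
eef_rot: [-0.018, 3.141, 0.0]
wrist_force: [-0.6, 0.1, -0.6]
gripper_width: 0.0394
grasp_force: 30.7
```

Request:
{"name": "move_arm", "arguments": {
  "linear": [
    [0, 0, 0.008],
    [0, 0, 0.004],
    [0, 0, 0]
  ],
  "turn": [
    [0, 0, 0],
    [0, 0, 0],
    [0, 0, 0]
  ],
  "claw": [-1, -1, -1]
}}

```text
t: 6.25
ee_pos: [0.6196, 0.0154, 0.0172]
eef_rot: [-0.018, 3.141, 0.001]
wrist_force: [-4.1, -0.4, 10.2]
gripper_width: 0.0397
grasp_force: 31.5
```

Request:
{"name": "move_arm", "arguments": {
  "linear": [
    [0, 0, 0],
    [0, 0, 0],
    [0, 0, 0],
    [0, 0, 0],
    [0, 0, -0.1],
    [0, 0, -0.3],
    [0, 0, -0.38],
    [0, 0, -0.2],
    [0.15, -0.01, 0],
    [0.35, -0.025, 0],
    [0.38, -0.025, 0],
    [0.35, -0.025, 0],
    [0.25, -0.02, 0],
    [0.095, -0.005, 0],
    [0, 0, 0],
    [0, 0, 0]
  ],
  "turn": [
    [0, 0, 0],
    [0, 0, 0],
    [0, 0, 0],
    [0, 0, 0],
    [0, 0, 0],
    [0, 0, 0],
    [0, 0, 0],
    [0, 0, 0],
    [0, 0, 0.09],
    [0, 0, 0],
    [0, 0, 0],
    [0, 0, 0],
    [0, 0, 0],
    [0, 0, 0],
    [0, 0, 0],
    [0, 0, 0]
  ],
  "claw": [0, 0.4, 0.8, 1, 1, 1, 1, 1, 1, 1, 1, 1, 1, 1, 1, 1]
}}

```text
t: 7.85
ee_pos: [0.4325, 0.0021, 0.1339]
eef_rot: [-0.002, 3.139, 0.001]
wrist_force: [0.3, -0.3, -0.3]
gripper_width: 0.0854
grasp_force: 0.0
```

```bash
python3 snap.py wrist w4
```

```text
t 7.85 tcp [0.4325 0.0021 0.1339] rot [-1.6000e-03  3.1386e+00  5.0000e-04] w 0.0854 q [-0.32  0.2   0.24  2.2  -0.07  0.75  1.55]
yel [592. 366.]
red [391. 325.]
steel [192. 362.]
wb1 [750. 474.]
wb2 [644. 492.]
bb1 [412. 525.]
bb2 [314. 540.]
ct [ 60. 510.]
```

View pics/w4.png

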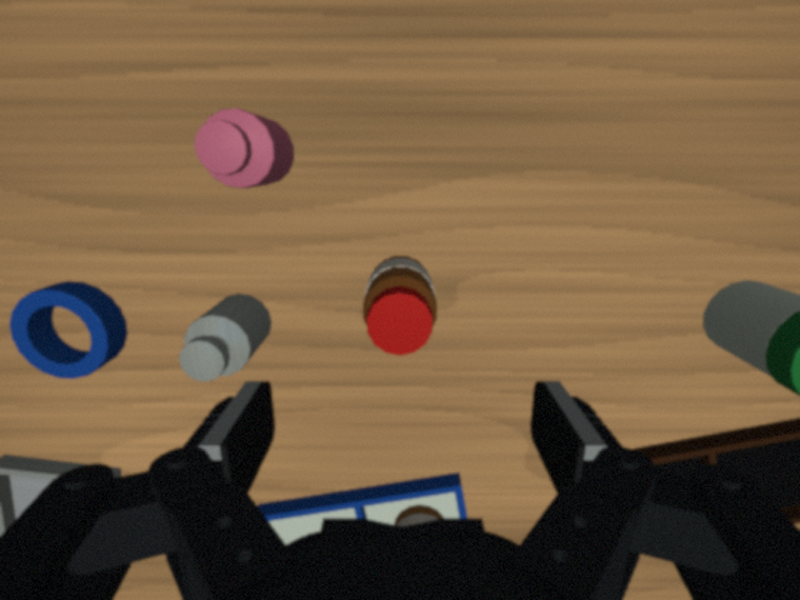

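Request:
{"name": "move_arm", "arguments": {
  "linear": [
    [0.025, 0, 0.15],
    [0, 0, 0.35],
    [0, 0, 0.3],
    [0, 0, 0.15],
    [0, 0, 0.056],
    [0, 0, 0],
    [0, 0, 0],
    [0, 0, 0],
    [0, 0, 0],
    [0, 0, 0],
    [0, 0, 0],
    [0, 0, 0],
    [0, 0, 0],
    [0, 0, 0]
  ],
  "turn": [
    [0, 0, 0],
    [0, 0, 0],
    [0, 0, 0],
    [0, 0, 0],
    [0, 0, 0],
    [0, 0, 0],
    [0, 0, 0],
    [0, 0, 0],
    [0, 0, 0],
    [0, 0, 0],
    [0, 0, 0],
    [0, 0, 0],
    [0, 0, 0],
    [0, 0, 0]
  ],
  "claw": [1, 1, 1, 1, 1, 1, 0.4, 0, -1, -1, -1, -1, -1, -1],
  "force": 30
}}

```text
t: 9.3
ee_pos: [0.4283, 0.0019, 0.0134]
eef_rot: [-0.001, 3.14, 0.001]
wrist_force: [-0.5, -0.6, 6.5]
gripper_width: 0.039
grasp_force: 30.3
```

Request:
{"name": "move_arm", "arguments": {
  "linear": [
    [0, 0, -0.15],
    [0, 0, -0.3],
    [0, 0, -0.3],
    [-0.12, -0.037, 0],
    [-0.3, -0.093, 0],
    [-0.3, -0.093, 0],
    [-0.3, -0.093, 0],
    [-0.3, -0.093, 0],
    [-0.25, -0.078, 0],
    [-0.145, -0.045, 0],
    [0, 0, 0],
    [0, 0, 0.2],
    [0, 0, 0.25],
    [0, 0, 0.15],
    [0, 0, 0.075],
    [0, 0, 0],
    [0, 0, 0]
  ],
  "turn": [
    [0, 0, 0],
    [0, 0, 0],
    [0, 0, 0],
    [0, 0, 0],
    [0, 0, 0],
    [0, 0, 0],
    [0, 0, 0],
    [0, 0, 0],
    [0, 0, 0],
    [0, 0, 0],
    [0, 0, 0],
    [0, 0, 0],
    [0, 0, 0],
    [0, 0, 0],
    [0, 0, 0],
    [0, 0, 0],
    [0, 0, 0]
  ],
  "claw": [-1, -1, -1, -1, -1, -1, -1, -1, -1, -1, -1, -1, -1, -1, -1, -1, -1]
}}

```text
t: 11.0
ee_pos: [0.6336, -0.0617, 0.0223]
eef_rot: [-0.002, 3.141, 0.0]
wrist_force: [0.2, -0.7, -0.1]
gripper_width: 0.0387
grasp_force: 30.5
```

Request:
{"name": "move_arm", "arguments": {
  "linear": [
    [0, 0, 0.02],
    [0, 0, 0.01],
    [0, 0, 0.006],
    [0, 0, 0.006],
    [0, 0, 0]
  ],
  "turn": [
    [0, 0, 0],
    [0, 0, 0],
    [0, 0, 0],
    [0, 0, 0],
    [0, 0, 0]
  ],
  "claw": [-1, -1, -1, -1, -1]
}}

```text
t: 11.5
ee_pos: [0.6336, -0.0618, 0.0174]
eef_rot: [-0.001, 3.141, 0.001]
wrist_force: [-2.0, -0.2, 5.0]
gripper_width: 0.0391
grasp_force: 31.2
```

Request:
{"name": "move_arm", "arguments": {
  "linear": [
    [0, 0, 0],
    [0, 0, 0],
    [0, 0, 0],
    [0, 0, 0],
    [0, 0, -0.1],
    [0, 0, -0.3],
    [0, 0, -0.38],
    [0, 0, -0.2],
    [0.15, -0.032, 0],
    [0.3, -0.064, 0],
    [0.38, -0.081, 0],
    [0.35, -0.075, 0],
    [0.22, -0.047, 0],
    [0.113, -0.024, 0],
    [0, 0, 0],
    [0, 0, 0]
  ],
  "turn": [
    [0, 0, 0],
    [0, 0, 0],
    [0, 0, 0],
    [0, 0, 0],
    [0, 0, 0],
    [0, 0, 0],
    [0, 0, 0],
    [0, 0, 0],
    [0, 0, 0],
    [0, 0, 0],
    [0, 0, 0],
    [0, 0, 0],
    [0, 0, 0],
    [0, 0, 0],
    [0, 0, 0],
    [0, 0, 0]
  ],
  "claw": [0, 0.2, 0.4, 0.4, 0.4, 0.4, 0.7, 1, 1, 1, 1, 1, 1, 1, 1, 1]
}}

```text
t: 13.1
ee_pos: [0.4537, -0.1004, 0.1347]
eef_rot: [-0.002, 3.139, -0.0]
wrist_force: [0.6, -0.5, -0.2]
gripper_width: 0.0856
grasp_force: 0.0
```

```bash
python3 snap.py wrist w5
```

```text
t 13.1 tcp [ 0.4537 -0.1004  0.1347] rot [-2.4000e-03  3.1388e+00 -1.0000e-04] w 0.0856 q [-0.12  0.25  0.29  2.13 -0.1   0.77  1.81]
red [607. 282.]
steel [389. 324.]
wb2 [788. 468.]
bb1 [548. 502.]
bb2 [446. 518.]
ct [192. 486.]
```

View pics/w5.png

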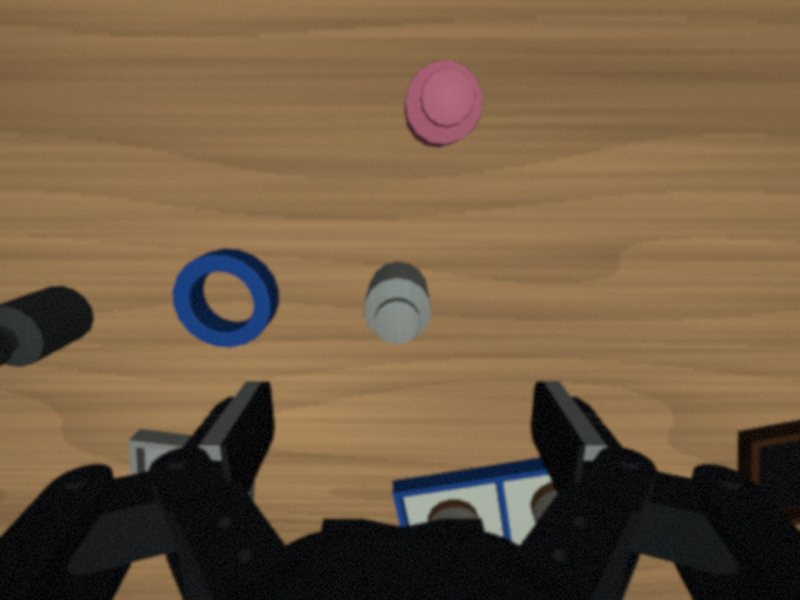

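Request:
{"name": "move_arm", "arguments": {
  "linear": [
    [0.017, -0.015, 0.15],
    [0, 0, 0.35],
    [0, 0, 0.3],
    [0, 0, 0.16],
    [0, 0, 0.07],
    [0, 0, 0],
    [0, 0, 0],
    [0, 0, 0],
    [0, 0, 0],
    [0, 0, 0],
    [0, 0, 0],
    [0, 0, 0],
    [0, 0, 0],
    [0, 0, 0],
    [0, 0, -0.05],
    [0, 0, -0.05],
    [0, 0, 0]
  ],
  "turn": [
    [0, 0, 0],
    [0, 0, 0],
    [0, 0, 0],
    [0, 0, 0],
    [0, 0, 0],
    [0, 0, 0],
    [0, 0, 0],
    [0, 0, 0],
    [0, 0, 0],
    [0, 0, 0],
    [0, 0, 0],
    [0, 0, 0],
    [0, 0, 0],
    [0, 0, 0],
    [0, 0, 0],
    [0, 0, 0],
    [0, 0, 0]
  ],
  "claw": [1, 1, 1, 1, 1, 1, 0.4, 0, -1, -1, -1, -1, -1, -1, -1, -1, -1],
  "force": 60
}}

```text
t: 14.85
ee_pos: [0.4501, -0.1025, 0.0231]
eef_rot: [-0.001, 3.14, -0.0]
wrist_force: [-0.5, 0.6, -3.1]
gripper_width: 0.0367
grasp_force: 60.6
```

Request:
{"name": "move_arm", "arguments": {
  "linear": [
    [0, 0, -0.2],
    [0, 0, -0.3],
    [0, 0, -0.25],
    [-0.046, 0.14, 0],
    [-0.1, 0.3, 0],
    [-0.12, 0.36, 0],
    [-0.12, 0.36, 0],
    [-0.12, 0.36, 0],
    [-0.12, 0.36, 0],
    [-0.12, 0.36, 0],
    [-0.12, 0.36, 0],
    [-0.1, 0.28, 0],
    [-0.056, 0.166, 0],
    [0, 0, 0],
    [0, 0, 0]
  ],
  "turn": [
    [0, 0, 0],
    [0, 0, 0],
    [0, 0, 0],
    [0, 0, 0],
    [0, 0, 0],
    [0, 0, 0],
    [0, 0, 0],
    [0, 0, 0],
    [0, 0, 0],
    [0, 0, 0],
    [0, 0, 0],
    [0, 0, 0],
    [0, 0, 0],
    [0, 0, 0],
    [0, 0, 0]
  ],
  "claw": [-1, -1, -1, -1, -1, -1, -1, -1, -1, -1, -1, -1, -1, -1, -1]
}}

```text
t: 16.35
ee_pos: [0.5712, 0.2629, 0.1114]
eef_rot: [0.003, -3.14, 0.002]
wrist_force: [1.2, -0.6, -3.7]
gripper_width: 0.0362
grasp_force: 61.4
```

```bash
python3 snap.py wrist w6
```

```text
t 16.35 tcp [0.5712 0.2629 0.1114] rot [ 2.8000e-03 -3.1397e+00  2.3000e-03] w 0.0362 q [-0.64  0.52  0.2   1.77 -0.13  0.87  1.19]
cruc [584.   2.]
wb1 [395. 304.]
wb2 [270. 330.]
```

View pics/w6.png

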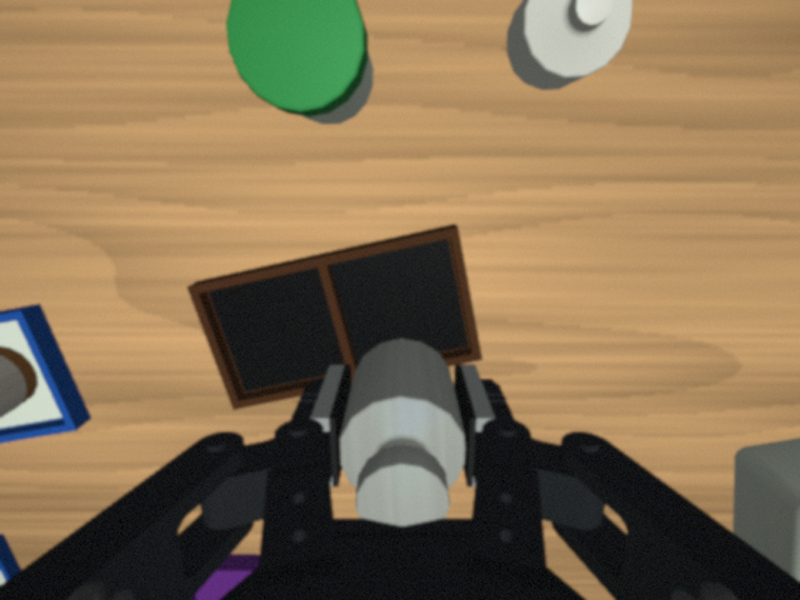

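Run:
```python
from h import *
import pickle
c=pickle.load(open("w6.pkl","rb"));b=lambda u,v,z:back(c,u*.7,v*.7,z)
P=np.array([b(*p,.014) for p in[(457,226),(189,288),(235,408),(480,358)]]);m=P.mean(0)
y=P[0]-P[1]+P[3]-P[2];L=np.hypot(*y)/2;y/=2*L;print(L,np.hypot(*(P[1]-P[2])),m,m+y*.03875,m-y*.03875,np.arctan2(-y[0],y[1]))
print("cruc",b(591,8,.067))
```

```text
0.15311431127318098 0.07835248118801946 [0.58121774 0.22647726] [0.57251611 0.26423761] [0.58991937 0.18871691] 0.2264896604381573
cruc [0.43854513 0.33251223]
```

Request:
{"name": "move_arm", "arguments": {
  "linear": [
    [-0.01, 0.01, 0.2],
    [0, 0, 0.3],
    [0, 0, 0.17],
    [0, 0, 0.08],
    [0, 0, 0.02],
    [0, 0, 0.008],
    [0, 0, 0]
  ],
  "turn": [
    [0, 0, 0],
    [0, 0, 0],
    [0, 0, 0],
    [0, 0, 0],
    [0, 0, 0],
    [0, 0, 0],
    [0, 0, 0]
  ],
  "claw": [-1, -1, -1, -1, -1, -1, -1]
}}

```text
t: 17.1
ee_pos: [0.5743, 0.2644, 0.0203]
eef_rot: [-0.001, 3.139, 0.002]
wrist_force: [0.1, 0.1, -4.2]
gripper_width: 0.0361
grasp_force: 61.4
```

Request:
{"name": "move_arm", "arguments": {
  "linear": [
    [0, 0, 0.016],
    [0, 0, 0.012],
    [0, 0, 0.008],
    [0, 0, 0.006],
    [0, 0, 0]
  ],
  "turn": [
    [0, 0, 0],
    [0, 0, 0],
    [0, 0, 0],
    [0, 0, 0],
    [0, 0, 0]
  ],
  "claw": [-1, -1, -1, -1, -1]
}}

```text
t: 17.6
ee_pos: [0.5736, 0.2645, 0.0156]
eef_rot: [-0.001, 3.141, 0.001]
wrist_force: [-3.4, -1.1, 6.8]
gripper_width: 0.0361
grasp_force: 62.7
```

Request:
{"name": "move_arm", "arguments": {
  "linear": [
    [0, 0, 0],
    [0, 0, 0],
    [0, 0, 0],
    [0, 0, 0],
    [0, 0, -0.1],
    [0, 0, -0.3],
    [0, 0, -0.38],
    [0, 0, -0.3]
  ],
  "turn": [
    [0, 0, 0],
    [0, 0, 0],
    [0, 0, 0],
    [0, 0, 0],
    [0, 0, 0],
    [0, 0, 0],
    [0, 0, 0],
    [0, 0, 0]
  ],
  "claw": [0, 0.2, 0.4, 0.4, 0.4, 0.4, 0.7, 1]
}}

```text
t: 18.4
ee_pos: [0.574, 0.2645, 0.1467]
eef_rot: [-0.001, 3.139, 0.002]
wrist_force: [1.0, 0.4, -0.5]
gripper_width: 0.0841
grasp_force: 0.0
```

Request:
{"name": "move_arm", "arguments": {
  "linear": [
    [0.026, -0.15, 0],
    [0.053, -0.3, 0],
    [0.068, -0.39, 0],
    [0.068, -0.39, 0],
    [0.068, -0.39, 0],
    [0.068, -0.39, 0],
    [0.068, -0.39, 0],
    [0.068, -0.39, 0],
    [0.068, -0.39, 0],
    [0.068, -0.39, 0],
    [0.068, -0.39, 0],
    [0.068, -0.39, 0],
    [0.053, -0.3, 0],
    [0.04, -0.23, 0],
    [0, 0, 0],
    [0, 0, 0]
  ],
  "turn": [
    [0, 0, 0],
    [0, 0, 0],
    [0, 0, 0],
    [0, 0, 0],
    [0, 0, 0],
    [0, 0, 0],
    [0, 0, 0],
    [0, 0, 0],
    [0, 0, 0],
    [0, 0, 0],
    [0, 0, 0],
    [0, 0, 0],
    [0, 0, 0],
    [0, 0, 0],
    [0, 0, 0],
    [0, 0, 0]
  ],
  "claw": [1, 1, 1, 1, 1, 1, 1, 1, 1, 1, 1, 1, 1, 1, 1, 1]
}}

```text
t: 20.0
ee_pos: [0.4709, -0.3218, 0.1435]
eef_rot: [-0.002, -3.141, -0.001]
wrist_force: [-0.3, 1.1, -0.5]
gripper_width: 0.0851
grasp_force: 0.0
```

```bash
python3 snap.py wrist w7
```

```text
t 20.0 tcp [ 0.4709 -0.3218  0.1435] rot [-1.6000e-03 -3.1413e+00 -8.0000e-04] w 0.0851 q [ 0.24  0.41  0.37  1.89 -0.19  0.87  2.27]
iron [395. 316.]
bb2 [733. 491.]
ct [489. 459.]
```

View pics/w7.png

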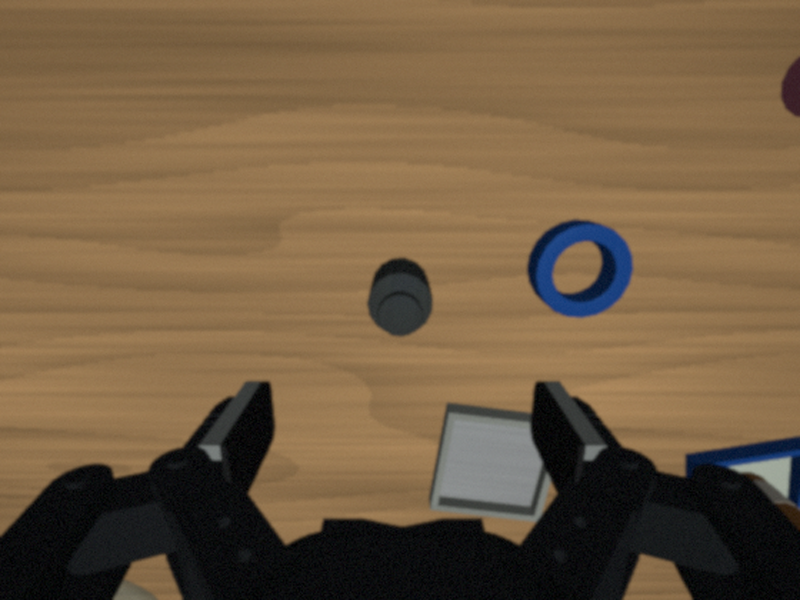

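Request:
{"name": "move_arm", "arguments": {
  "linear": [
    [0.017, 0, 0.15],
    [0, 0, 0.35],
    [0, 0, 0.33],
    [0, 0, 0.2],
    [0, 0, 0.075],
    [0, 0, 0],
    [0, 0, 0],
    [0, 0, 0],
    [0, 0, 0],
    [0, 0, 0],
    [0, 0, 0],
    [0, 0, 0],
    [0, 0, 0],
    [0, 0, 0],
    [0, 0, -0.05],
    [0, 0, -0.05],
    [0, 0, 0]
  ],
  "turn": [
    [0, 0, 0],
    [0, 0, 0],
    [0, 0, 0],
    [0, 0, 0],
    [0, 0, 0],
    [0, 0, 0],
    [0, 0, 0],
    [0, 0, 0],
    [0, 0, 0],
    [0, 0, 0],
    [0, 0, 0],
    [0, 0, 0],
    [0, 0, 0],
    [0, 0, 0],
    [0, 0, 0],
    [0, 0, 0],
    [0, 0, 0]
  ],
  "claw": [1, 1, 1, 1, 1, 1, 0.4, 0, -1, -1, -1, -1, -1, -1, -1, -1, -1],
  "force": 60
}}

```text
t: 21.75
ee_pos: [0.4698, -0.3214, 0.0237]
eef_rot: [-0.001, 3.141, -0.001]
wrist_force: [0.7, 0.3, -3.1]
gripper_width: 0.036
grasp_force: 60.4
```

Request:
{"name": "move_arm", "arguments": {
  "linear": [
    [0, 0, -0.2],
    [0, 0, -0.3],
    [0, 0, -0.3],
    [0, 0, -0.2],
    [-0.033, 0.14, 0],
    [-0.071, 0.3, 0],
    [-0.087, 0.37, 0],
    [-0.087, 0.37, 0],
    [-0.087, 0.37, 0],
    [-0.087, 0.37, 0],
    [-0.087, 0.37, 0],
    [-0.087, 0.37, 0],
    [-0.087, 0.37, 0],
    [-0.087, 0.37, 0],
    [-0.087, 0.37, 0],
    [-0.071, 0.3, 0],
    [-0.042, 0.18, 0],
    [0, 0, 0],
    [0, 0, 0]
  ],
  "turn": [
    [0, 0, 0],
    [0, 0, 0],
    [0, 0, 0],
    [0, 0, 0],
    [0, 0, 0],
    [0, 0, 0],
    [0, 0, 0],
    [0, 0, 0],
    [0, 0, 0],
    [0, 0, 0],
    [0, 0, 0],
    [0, 0, 0],
    [0, 0, 0],
    [0, 0, 0],
    [0, 0, 0],
    [0, 0, 0],
    [0, 0, 0],
    [0, 0, 0],
    [0, 0, 0]
  ],
  "claw": [-1, -1, -1, -1, -1, -1, -1, -1, -1, -1, -1, -1, -1, -1, -1, -1, -1, -1, -1]
}}

```text
t: 23.65
ee_pos: [0.5884, 0.1886, 0.1422]
eef_rot: [0.003, -3.14, 0.002]
wrist_force: [0.2, -1.3, -4.1]
gripper_width: 0.0364
grasp_force: 61.2
```

Request:
{"name": "move_arm", "arguments": {
  "linear": [
    [-0.012, 0, 0.15],
    [0, 0, 0.35],
    [0, 0, 0.28],
    [0, 0, 0.15],
    [0, 0, 0.07],
    [0, 0, 0.014],
    [0, 0, 0]
  ],
  "turn": [
    [0, 0, 0],
    [0, 0, 0],
    [0, 0, 0],
    [0, 0, 0],
    [0, 0, 0],
    [0, 0, 0],
    [0, 0, 0]
  ],
  "claw": [-1, -1, -1, -1, -1, -1, -1]
}}

```text
t: 24.35
ee_pos: [0.5913, 0.1881, 0.0221]
eef_rot: [0.001, 3.14, 0.0]
wrist_force: [0.7, -0.3, -3.8]
gripper_width: 0.0361
grasp_force: 61.2
```

Request:
{"name": "move_arm", "arguments": {
  "linear": [
    [0, 0, 0.02],
    [0, 0, 0.014],
    [0, 0, 0.01],
    [0, 0, 0.006],
    [0, 0, 0]
  ],
  "turn": [
    [0, 0, 0],
    [0, 0, 0],
    [0, 0, 0],
    [0, 0, 0],
    [0, 0, 0]
  ],
  "claw": [-1, -1, -1, -1, -1]
}}

```text
t: 24.85
ee_pos: [0.5909, 0.1889, 0.0166]
eef_rot: [-0.001, 3.141, 0.001]
wrist_force: [-2.8, 0.2, 5.4]
gripper_width: 0.0361
grasp_force: 62.2
```

Request:
{"name": "move_arm", "arguments": {
  "linear": [
    [0, 0, 0],
    [0, 0, 0],
    [0, 0, 0],
    [0, 0, 0],
    [0, 0, -0.1],
    [0, 0, -0.3],
    [0, 0, -0.38],
    [0, 0, -0.3],
    [0.15, 0.14, 0],
    [0.27, 0.25, 0],
    [0.29, 0.28, 0],
    [0.27, 0.25, 0],
    [0.19, 0.18, 0],
    [0.097, 0.09, 0],
    [0, 0, 0],
    [0, 0, 0]
  ],
  "turn": [
    [0, 0, 0],
    [0, 0, 0],
    [0, 0, 0],
    [0, 0, 0],
    [0, 0, 0],
    [0, 0, 0],
    [0, 0, 0],
    [0, 0, 0],
    [0, 0, 0],
    [0, 0, 0],
    [0, 0, 0],
    [0, 0, 0],
    [0, 0, 0],
    [0, 0, 0],
    [0, 0, 0],
    [0, 0, 0]
  ],
  "claw": [0, 0.2, 0.4, 0.4, 0.4, 0.4, 0.7, 1, 1, 1, 1, 1, 1, 1, 1, 1]
}}

```text
t: 26.45
ee_pos: [0.4391, 0.3309, 0.1456]
eef_rot: [-0.001, 3.14, 0.0]
wrist_force: [0.4, 0.5, 0.6]
gripper_width: 0.0853
grasp_force: 0.0
```

```bash
python3 snap.py wrist w8
```

```text
t 26.45 tcp [0.4391 0.3309 0.1456] rot [-9.0000e-04  3.1404e+00  4.0000e-04] w 0.0853 q [-0.89  0.36  0.21  1.93 -0.09  0.86  0.94]
cruc [399. 313.]
wb1 [306. 456.]
wb2 [209. 475.]
```

View pics/w8.png

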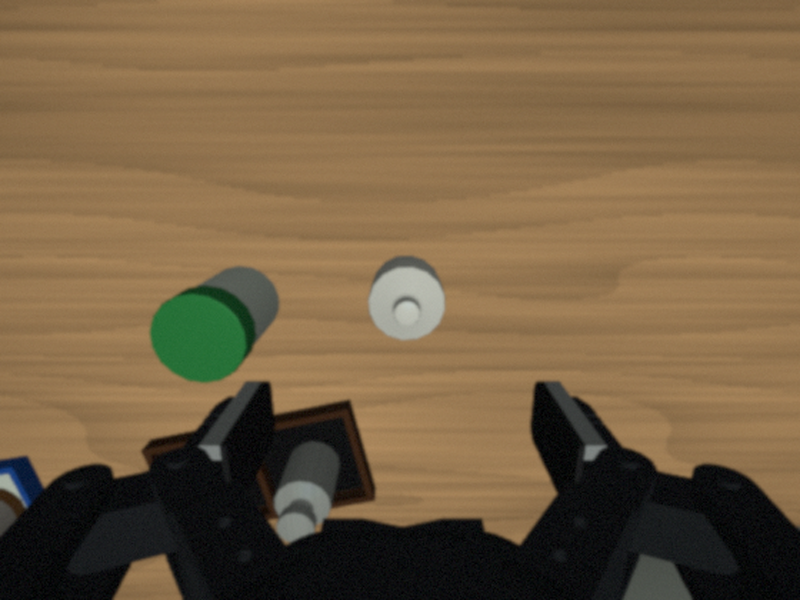

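Request:
{"name": "move_arm", "arguments": {
  "linear": [
    [0.017, 0.021, 0.15],
    [0, 0, 0.35],
    [0, 0, 0.33],
    [0, 0, 0.2],
    [0, 0, 0.08],
    [0, 0, 0],
    [0, 0, 0],
    [0, 0, 0],
    [0, 0, 0],
    [0, 0, 0],
    [0, 0, 0],
    [0, 0, 0],
    [0, 0, 0],
    [0, 0, 0],
    [0, 0, -0.05],
    [0, 0, -0.05],
    [0, 0, 0]
  ],
  "turn": [
    [0, 0, 0],
    [0, 0, 0],
    [0, 0, 0],
    [0, 0, 0],
    [0, 0, 0],
    [0, 0, 0],
    [0, 0, 0],
    [0, 0, 0],
    [0, 0, 0],
    [0, 0, 0],
    [0, 0, 0],
    [0, 0, 0],
    [0, 0, 0],
    [0, 0, 0],
    [0, 0, 0],
    [0, 0, 0],
    [0, 0, 0]
  ],
  "claw": [1, 1, 1, 1, 1, 1, 0.4, 0.2, -1, -1, -1, -1, -1, -1, -1, -1, -1],
  "force": 30
}}

```text
t: 28.2
ee_pos: [0.4368, 0.3344, 0.0248]
eef_rot: [-0.002, 3.14, 0.002]
wrist_force: [0.9, 0.4, -0.8]
gripper_width: 0.043
grasp_force: 30.6
```

Request:
{"name": "move_arm", "arguments": {
  "linear": [
    [0, 0, -0.2],
    [0, 0, -0.35],
    [0, 0, -0.3],
    [0, 0, -0.2],
    [-0.04, -0.14, 0],
    [-0.08, -0.28, 0],
    [-0.103, -0.36, 0],
    [-0.103, -0.36, 0],
    [-0.103, -0.36, 0],
    [-0.103, -0.36, 0],
    [-0.103, -0.36, 0],
    [-0.103, -0.36, 0],
    [-0.103, -0.36, 0],
    [-0.103, -0.36, 0],
    [-0.103, -0.36, 0],
    [-0.103, -0.36, 0],
    [-0.103, -0.36, 0],
    [-0.086, -0.3, 0],
    [-0.055, -0.194, 0],
    [0, 0, 0]
  ],
  "turn": [
    [0, 0, 0],
    [0, 0, 0],
    [0, 0, 0],
    [0, 0, 0],
    [0, 0, 0],
    [0, 0, 0],
    [0, 0, 0],
    [0, 0, 0],
    [0, 0, 0],
    [0, 0, 0],
    [0, 0, 0],
    [0, 0, 0],
    [0, 0, 0],
    [0, 0, 0],
    [0, 0, 0],
    [0, 0, 0],
    [0, 0, 0],
    [0, 0, 0],
    [0, 0, 0],
    [0, 0, 0]
  ],
  "claw": [-1, -1, -1, -1, -1, -1, -1, -1, -1, -1, -1, -1, -1, -1, -1, -1, -1, -1, -1, -1]
}}

```text
t: 30.2
ee_pos: [0.6035, -0.256, 0.1495]
eef_rot: [-0.008, -3.142, 0.005]
wrist_force: [-1.2, 0.7, -1.1]
gripper_width: 0.0429
grasp_force: 30.9
```

```bash
python3 snap.py wrist w9
```

```text
t 30.2 tcp [ 0.6035 -0.256   0.1495] rot [-0.0084 -3.1415  0.0051] w 0.0429 q [ 0.07  0.53  0.38  1.69 -0.22  0.97  2.09]
iron [247.  34.]
bb1 [792. 306.]
bb2 [677. 327.]
ct [402. 287.]
```

View pics/w9.png

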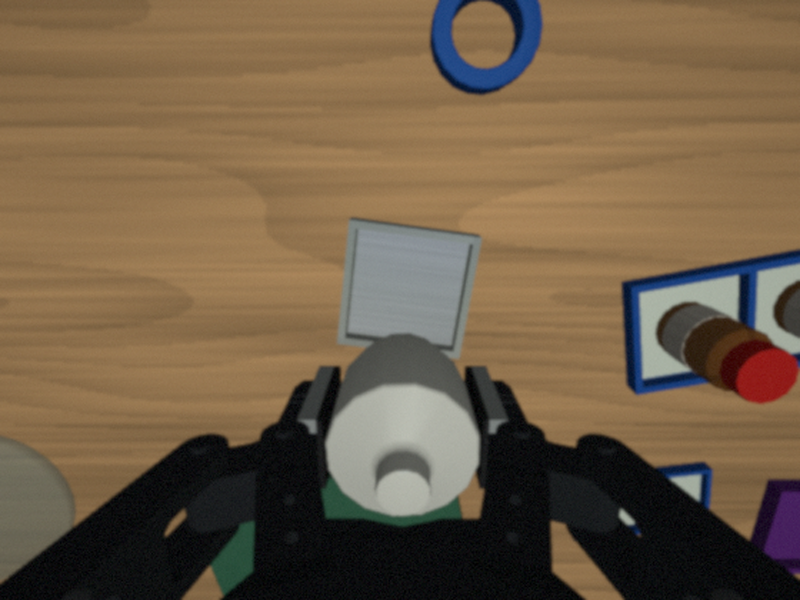

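Run:
```python
from h import *
import pickle
from rig import readout
c=pickle.load(open("w9.pkl","rb"));b=lambda u,v,z:back(c,u*.7,v*.7,z)
P=np.array([b(*p,.014) for p in[(350,218),(480,236),(459,357),(339,345)]])
print(P.mean(0),[np.hypot(*(P[i]-P[i-1])).round(4) for i in range(4)],readout.get_state()["ee_pos"])
```

```text
[ 0.60538136 -0.25280734] [np.float64(0.086), np.float64(0.0822), np.float64(0.0836), np.float64(0.0823)] [ 0.60342796 -0.25290234  0.14918839]
```

Request:
{"name": "move_arm", "arguments": {
  "linear": [
    [-0.015, 0, 0.15],
    [0, 0, 0.35],
    [0, 0, 0.3],
    [0, 0, 0.16],
    [0, 0, 0.08],
    [0, 0, 0.02],
    [0, 0, 0],
    [0, 0, 0]
  ],
  "turn": [
    [0, 0, 0],
    [0, 0, 0],
    [0, 0, 0],
    [0, 0, 0],
    [0, 0, 0],
    [0, 0, 0],
    [0, 0, 0],
    [0, 0, 0]
  ],
  "claw": [-1, -1, -1, -1, -1, -1, -1, -1]
}}

```text
t: 31.05
ee_pos: [0.6069, -0.2509, 0.024]
eef_rot: [-0.002, 3.139, -0.001]
wrist_force: [0.2, -0.1, -1.0]
gripper_width: 0.0431
grasp_force: 30.9
```

Request:
{"name": "move_arm", "arguments": {
  "linear": [
    [0, 0, 0.02],
    [0, 0, 0.016],
    [0, 0, 0.01],
    [0, 0, 0.008],
    [0, 0, 0]
  ],
  "turn": [
    [0, 0, 0],
    [0, 0, 0],
    [0, 0, 0],
    [0, 0, 0],
    [0, 0, 0]
  ],
  "claw": [-1, -1, -1, -1, -1]
}}

```text
t: 31.55
ee_pos: [0.606, -0.2509, 0.0173]
eef_rot: [-0.001, 3.141, 0.001]
wrist_force: [-2.0, 2.0, 6.6]
gripper_width: 0.0429
grasp_force: 31.6
```

Request:
{"name": "move_arm", "arguments": {
  "linear": [
    [0, 0, 0],
    [0, 0, 0],
    [0, 0, 0],
    [0, 0, 0],
    [0, 0, -0.1],
    [0, 0, -0.3],
    [0, 0, -0.38],
    [0, 0, -0.38],
    [0, 0, -0.3],
    [0.2, -0.25, 0],
    [0.2, -0.3, 0],
    [0.2, -0.3, 0],
    [0.1, -0.2, 0],
    [0, 0, 0]
  ],
  "turn": [
    [0, 0, 0],
    [0, 0, 0],
    [0, 0, 0],
    [0, 0, 0],
    [0, 0, 0],
    [0, 0, 0],
    [0, 0, 0],
    [0, 0, 0],
    [0, 0, 0],
    [0, 0, 0],
    [0, 0, 0],
    [0, 0, 0],
    [0, 0, 0],
    [0, 0, 0]
  ],
  "claw": [0, 0.2, 0.4, 0.4, 0.4, 0.4, 0.7, 1, 1, 1, 1, 1, 1, 1]
}}

```text
t: 32.95
ee_pos: [0.5181, -0.3825, 0.1926]
eef_rot: [-0.013, -3.141, 0.006]
wrist_force: [0.3, 0.4, 0.8]
gripper_width: 0.0859
grasp_force: 0.0
```

```bash
python3 snap.py top t2; python3 snap.py scene s2; python3 -c "
import cv2,numpy as np
a=cv2.imread('pics/t2.png')[200:480,150:700];b=cv2.imread('pics/s2.png')[170:400,150:700]
cv2.imwrite('pics/fin.png',cv2.resize(np.vstack([a,b]),None,fx=1.15,fy=1.15))"
```

```text
t 32.95 tcp [ 0.5181 -0.3825  0.1926] rot [-0.0128 -3.1412  0.0056] w 0.0859 q [ 0.27  0.47  0.42  1.68 -0.21  1.04  2.32]
yel [344. 373.]
red [411. 387.]
steel [480. 369.]
iron [623. 354.]
cruc [191. 388.]
wb1 [246. 300.]
wb2 [293. 289.]
bb1 [399. 267.]
bb2 [446. 257.]
ct [564. 272.]
t 33.0 tcp [ 0.5202 -0.3795  0.1922] rot [ 6.6000e-03  3.1411e+00 -2.0000e-03] w 0.0854 q [ 0.26  0.47  0.42  1.68 -0.22  1.04  2.32]
yel [472. 227.]
red [408. 217.]
steel [343. 231.]
iron [203. 237.]
cruc [615. 224.]
wb1 [576. 316.]
wb2 [528. 325.]
bb1 [417. 341.]
bb2 [366. 349.]
ct [242. 331.]
```

View pics/fin.png

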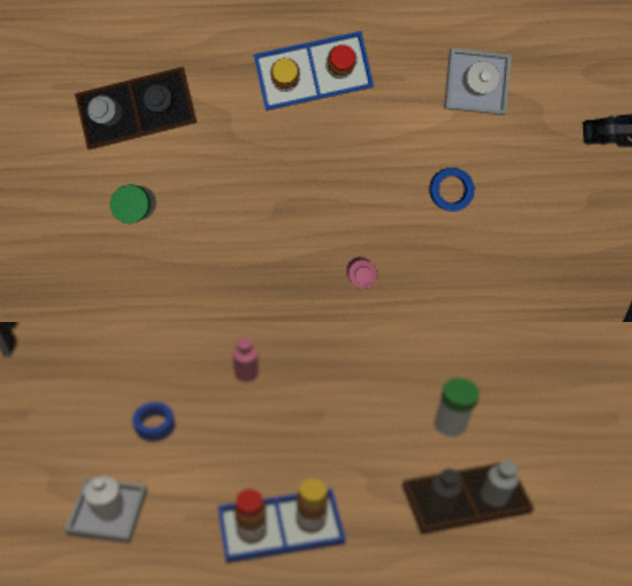

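The top and scene views show all five things upright in their own bays. The jar, tape and pink look-alike have not moved, and the arm is clear.

```bash
python3 -c "
from rig import hand_in
print(hand_in())"
```

```text
the job is handed in; nothing more can be done
None
```

I sorted all five things and handed the job in at about 33 s: both bottles are in the blue tray, both weights in the dark wooden tray and the crucible in the steel tray, all upright, with the jar and tape left where they were.

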